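Raise a locked ratchet sample stage by four clicks

TASK

The sample stage on the optical bench has to come up by four clicks of its ratchet. Swing its lock bar open, lift the stage by its T handle exactly four clicks (it cannot come back down) and let it rest on the ratchet, then swing the lock bar back fully home. Leave the jar, the lens barrel and the loose post where they stand.

Things in the scene. Friction and masses are not known exactly. Their poses are not given: they have to be found in the camera images.
- fixture: Fixed stand: black base plate 150 x 190 mm, 14 high; in its middle a black square guide tube, 56 wide, top 120 mm above the table; at x 135 to 195 mm an aluminium rail 620 mm long in y, 66 high, with a camera mount 170 high at y 170 to 290 mm. Origin on the table under the tube's axis; its x, y axes (yaw within 0.3 rad of the world's) are those meant below.
- column (a joint): Height of the ribbed steel ratchet column, m: 0 at the start, grows upward. A spring pawl on the tube's +x side clicks under the ribs at 0.0155, 0.0315, 0.0475, 0.0635 (fourth), 0.0795, 0.0955; top stop 0.097. Lifting takes about 8 N, 14 N at a click. Let go, it sinks to the last click passed and rests there (within 1 mm). With the lock bar home it moves at most about 3 mm.
- lift_handle (a point): Centre of the black T handle on top of the column: a bar 80 mm long along x, 16 wide (y), 22 high, 236 mm above the table at the start, rising with the column. A 16 mm thick stem joins it to the black stage plate, whose top is 58 mm under this point (70 mm in x, from y -20 to y +120 mm, 10 thick; fixed glass slide and clips on it, up to 6 mm high).
- lock (a joint): Angle of the lock bar, rad: 0 = fully home (tongue between two ribs, column locked), 1.0 = fully open, stop. From about 0.6 the column is free. It opens clockwise seen from above: its post moves from the -y side towards -x. It stays where it is left; friction about 1 N at the post. It goes home only when the column rests on a click.
- lock_post (a point): Middle of the upright black round post on the outer end of the steel lock bar, by which it is swung: 14 mm diameter, standing on the bar from 129 to 174 mm above the table, this point at 157 mm, 85 mm from the pivot. The bar is 5 mm thick, 16 wide. Moves with the bar.
- lock_pivot (a point): Centre of the lock bar's vertical pivot, 62 mm to the fixture's -y side of the column's axis, 127 mm above the table. At lock angle a the post stands at 85 mm x (-sin a, -cos a) from here in the fixture's x, y.
- jar_mid (a point): Middle of a loose amber glass jar, 48 mm diameter, 75 mm high, standing on the table. To be left alone.
- lens_mid (a point): Middle of a loose black lens barrel, 44 mm diameter, 50 mm high, standing on the table. To be left alone.
- post_mid (a point): Middle of a loose bare steel post, 25 mm diameter, 75 mm high, standing on the table. To be left alone.

How it is judged (in metres and radians):
On the way, in this order (a step that is already met when the one before it is completed fails the run):
1. the lock bar is swung open while the column is still down (value of joint lock above 0.55 rad and value of joint column below 0.006 m), for 0.1 s.
2. the column rests on its fourth click, let go, with the lock bar still open (value of joint column between 0.06 and 0.067 m and contact force between the fingers and fixture below 0.5 N and value of joint lock above 0.4 rad), for 0.2 s.
At the end, for the whole second after the job is handed in: the column rests on the fourth click (60 to 67 mm above its start) and the lock bar is back home (within 0.08 rad) (value of joint column between 0.06 and 0.067 m and value of joint lock below 0.08 rad and velocity of joint column between -0.01 and 0.01 m/s); the robot touches nothing.
It fails at once if the jar, the lens barrel or the loose post is moved by more than 20 mm (distance of any of jar_mid, lens_mid, post_mid from where it was at the start of the episode above 0.02 m).
It also fails if it takes over 72 s, if anything falls off the work surface, if the arm or the gripper's body presses on something with over 40 N, if the wrist force passes 120 N, or if a joint passes its speed limit or range.

ROBOT

A 6-joint arm with a two-finger parallel gripper is mounted at the origin on the work surface. World frame = base frame: x ahead of the robot, y to its left, z up, the work surface at z = 0. Lengths are in mm, angles in rad, forces in N, time in s.
With the tool pointing down it reaches from about 350 to 775 mm from the base axis. Payload 7.3 kg.
Tool frame: the origin (TCP) lies at the centre of the arm's flange, where the gripper is bolted on; the fingertips stand 178 mm ahead of it and the grasp point (between the pads) lies 159 mm ahead of it; z points along the fingers, y is the direction in which the jaws open and shut (so a half turn about z gives the same grasp; the last joint's range is limited). The gripper opens to 92 mm and grips with 3 to 60 N. Pads are 19 mm wide; open, the fingers measure 130 mm over their backs; the gripper's body (75 mm by 190 mm) begins 47 mm behind the grasp point.
Start: joints at [1.113, 0.342, 1.524, -0, 1.275, -0.146], TCP at [161.034, 499.696, 404.741] pointing down, gripper open.
Joint ranges: [-2.53, 2.53], [-0.77, 2.02], [0.04, 2.7], [-1, 4.14], [0.28, 2.66], [-3.11, 3.11]. Speed limits (rad/s): [2.57, 2.57, 3.14, 3.14, 3.14, 3.14].

INTERFACE

Orientations are given as [roll, pitch, yaw] about the fixed x, y, z axes, in that order (R = Rz(yaw) Ry(pitch) Rx(roll)).
In Python, from plant import get_obs, capture, close_job gives the robot as it stands. The module is installed in compiled form; this text tells all that it offers.
- The arm moves only by the shell command python3 -m pendant 'ROWS'. ROWS is JSON, a list of rows, each a list of 3 entries, a list of its own where there are three numbers: the shift along the tool's x, y, z in m, then the turn, a rotation vector about the tool's x, y, z in rad, then the finger opening in m, from 0 to 0.0918. In form: [[[tx, ty, tz], [wx, wy, wz], fingers], ...]. A call has 1 to 10 rows; each row is the pose to reach, as a shift and turn from the pose commanded when the call began, along the tool's axes at that moment; what a row does not reach only later rows make up. A row lasts 1/12 s, in which the tool goes at most 41.7 mm and 7.16 degrees, less where a joint would pass 70% of its speed; a pose out of reach is approached as far as the arm can. A call with a gripper value outside its range is refused whole. The fingers move at their own pace and stop on an object; the grip force is fixed at half the most. Time passes only in rows, so rows that repeat a pose let the fingers close. It gives the time, the measured TCP pose, the force and the opening at its end, in the units of the state.
- get_obs(): the state, without advancing time (a new reading comes with each control period).
- capture(name): name is "scene" or "top" or "wrist"; returns a dict with "color" (400x640x3 uint8, red, green, blue), "mtx" (3x3 intrinsics, pixels), "dist" ([k1, k2, p1, p2, k3] as OpenCV has them; the pictures are not rectified), "rvec" (rotation vector, rad) and "tvec" (3), from world to camera coordinates, as OpenCV has them. Camera axes: x right, y down, z forward; pixel columns grow to the right and rows downward; lengths in mm; the calibration is good to about 2 mm. A picture is of the moment at which its call begins. There is no depth.
- close_job(): hands the job in, once; it reports no verdict.
The state is a dict: "time": time; "joint_positions": joint angles; "dq": joint speeds; "tau": joint torques, N m; "tool_pos": TCP position; "tcp_rot": TCP orientation; "contact_force": force on the tool from outside, world axes, zero at the start; "moment": the same for the moment, N m; "grip_width": finger opening in mm.
Only numpy, scipy, OpenCV 4.12 (cv2) and the standard library are available. Lean on these libraries where they do the work, as an engineer would, in place of code of your own. Each camera call takes 0.05 s, during which the arm holds its last target. There are 200 camera calls.

## Working session

There is one attempt and no reset: what is moved stays moved. The work goes in short steps, Python scripts to look and compute and a shell command to move; the robot and the scene stay as the last step left them, time stands still between calls to the robot, and variables do not carry over. Pictures are saved under pics/ and viewed, about 8 in all and at most 12, crops included, and the job is handed in when it is done.

```bash
mkdir -p pics; cat > h.py <<'E'
import numpy as np, cv2
from plant import get_obs, capture
from scipy.spatial.transform import Rotation as R
def ray(c,uv):
    p=cv2.undistortPoints(np.array([[uv]],float),np.array(c["mtx"]),np.array(c["dist"]))[0,0]
    Rm=cv2.Rodrigues(np.array(c["rvec"],float))[0]; t=np.array(c["tvec"],float).ravel()
    return -Rm.T@t, Rm.T@np.array([p[0],p[1],1.])
def at_z(c,uv,z):
    o,d=ray(c,uv); return o+d*(z-o[2])/d[2]
def proj(c,P):
    return cv2.projectPoints(np.array(P,float).reshape(-1,3),np.array(c["rvec"],float),np.array(c["tvec"],float),np.array(c["mtx"]),np.array(c["dist"]))[0].reshape(-1,2)
def tri(cs,uvs):
    A=np.zeros((3,3));b=np.zeros(3)
    for c,u in zip(cs,uvs):
        o,d=ray(c,u);d/=np.linalg.norm(d);M=np.eye(3)-np.outer(d,d);A+=M;b+=M@o
    return np.linalg.solve(A,b)
def save(c,f): cv2.imwrite("pics/"+f,c["color"][:,:,::-1])
E
python3 - <<'E'
from h import *
import pickle
cs={n:capture(n) for n in("scene","top")}
pickle.dump(cs,open("c0.pkl","wb"))
for n in cs: save(cs[n],n+"0.png")
o=get_obs();print(o)
for n in cs: print(ray(cs[n],(320,200)))
E
```

```text
{'time': 0.1, 'joint_positions': array([ 1.11302331e+00,  3.42655518e-01,  1.52490766e+00, -1.66884326e-05,
        1.27538883e+00, -1.45958666e-01]), 'dq': array([ 0.00129518, -0.00310509, -0.00176187,  0.00085917,  0.00029447,
       -0.00232094]), 'tau': array([ 3.26020388e-03, -4.32003665e+01, -2.44696087e+01,  7.21984240e-02,
        5.25356876e-02, -6.88170212e-05]), 'tool_pos': array([160.97186786, 499.59280496, 404.11783692]), 'tcp_rot': array([-3.14024544e+00, -1.81915640e-04,  2.82978305e+00]), 'contact_force': array([ 0.69301618, -0.29972681, -0.60047529]), 'moment': array([-0.01271993,  0.01277456, -0.05227617]), 'grip_width': 91.53450431267589}
(array([914.71547448, 572.53192004, 963.07034713]), array([-0.29263302, -0.49350247, -0.81962033]))
(array([ 423.56991167,   86.64282491, 1207.59527958]), array([ 0.11984172,  0.02344517, -0.99269725]))
```

View pics/scene0.png

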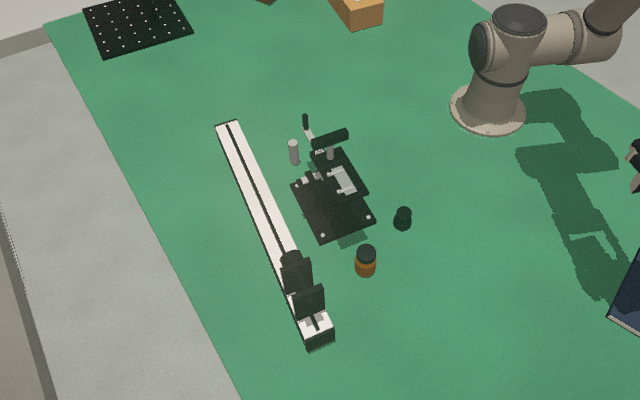

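View pics/top0.png

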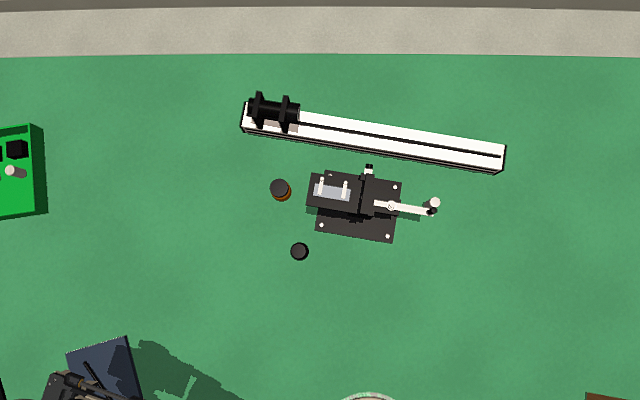

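```bash
python3 - <<'E'
import pickle,cv2,numpy as np
cs=pickle.load(open("c0.pkl","rb"))
a=cs["scene"]["color"][100:260,270:430,::-1]; b=cs["top"]["color"][150:270,265:455,::-1]
a=cv2.resize(a,None,fx=3.75,fy=3.75,interpolation=cv2.INTER_CUBIC)
b=cv2.resize(b,None,fx=4.2,fy=4.2,interpolation=cv2.INTER_CUBIC)
cv2.imwrite("pics/sc.png",a);cv2.imwrite("pics/tc.png",b)
E
```

```text
(no output)
```

View pics/sc.png

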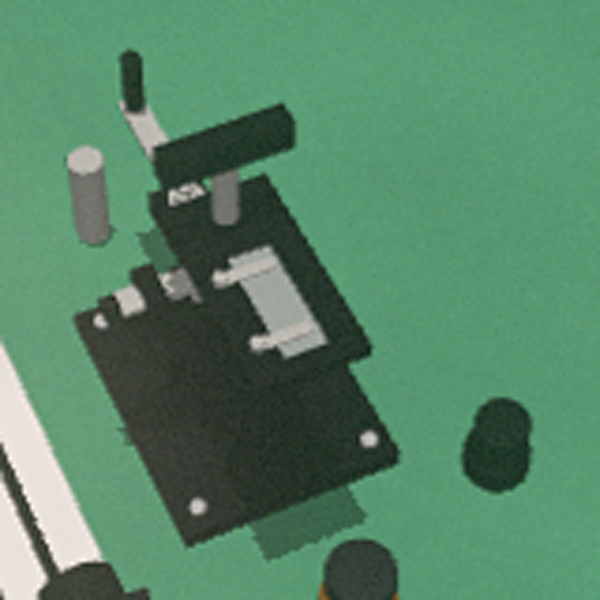

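View pics/tc.png

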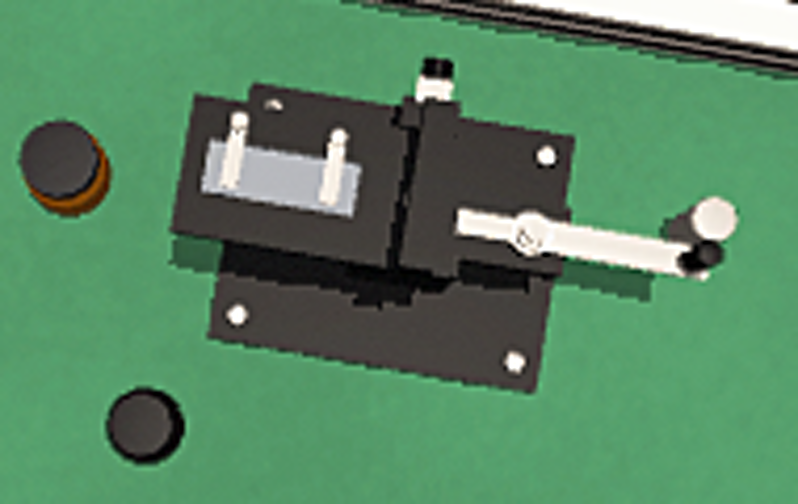

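```bash
python3 - <<'E'
from h import *
import pickle
cs=pickle.load(open("c0.pkl","rb"));S,T=cs["scene"],cs["top"]
t=lambda u,v:(u/4.2+265-.4,v/4.2+150-.4); s=lambda u,v:(u/3.75+270-.4,v/3.75+100-.4)
print("post tri",tri([T,S],[t(708,250),s(131,58)]), at_z(T,t(708,250),174),at_z(S,s(131,58),172))
print("pivot",at_z(T,t(530,234),133))
print("loose",at_z(T,t(714,218),75),at_z(S,s(86,158),75))
print("jar",at_z(T,t(60,160),75)," lens",at_z(T,t(145,425),50))
p=[at_z(T,t(*q),15) for q in((547,155),(515,362),(237,315))]
print(p); q=[at_z(S,s(*q),15) for q in((100,321),(198,506),(369,439))];print(q)
e=p[0]-p[1];print("yaw x-axis",np.arctan2(e[1],e[0])); e=p[2]-p[1];print("yaw y",np.arctan2(-e[0],e[1]))
print("origin",(p[0]+p[2])/2)
e=q[1]-q[0];print(np.arctan2(-e[0],e[1]))
# handle top face corners in scene z=247 and top
for n in [(155,150),(283,105),(294,122),]: print("h",at_z(S,s(*n),247))
for n in [(428,98),(457,104),(432,272),(403,268)]: print("ht",at_z(T,t(*n),247))
E
```

```text
post tri [ 530.12080404 -125.27099334  177.24141773] [ 529.87638434 -125.41766303  174.        ] [ 528.04344801 -130.55548312  172.        ]
pivot [542.15775362 -41.72673629 133.        ]
loose [ 557.6257433  -149.42527273   75.        ] [ 556.38113669 -153.39063211   75.        ]
jar [588.5153764  208.22543269  75.        ]  lens [444.78271361 161.58621192  50.        ]
[array([601.01971394, -66.20670401,  15.        ]), array([481.85730529, -46.42298165,  15.        ]), array([508.14514528, 111.98239655,  15.        ])]
[array([600.86598985, -70.6303026 ,  15.        ]), array([625.67514664,  87.76460003,  15.        ]), array([507.49359197, 108.06060359,  15.        ])]
yaw x-axis -0.16452251980268146
yaw y -0.16445417125146133
origin [554.58242961  22.88784627  15.        ]
-0.15536620487515268
h [591.43648698   3.65157804 247.        ]
h [514.09661102  15.75466048 247.        ]
h [516.48116424  29.84078456 247.        ]
ht [593.17026548  18.64486516 247.        ]
ht [590.37847968   5.15190853 247.        ]
ht [511.82731586  17.29940553 247.        ]
ht [513.63714524  30.65775301 247.        ]
```

```bash
cat > go.py <<'E'
# usage: go.py x y z yaw : shift/turn from measured pose to target TCP pose (tool down)
import sys; from h import *
x=list(map(float,sys.argv[1:])); o=get_obs(); Rm=R.from_euler("xyz",o["tcp_rot"])
d=Rm.inv().apply(np.array(x[:3])-o["tool_pos"])/1000
w=(Rm.inv()*R.from_euler("xyz",[np.pi,0,x[3]])).as_rotvec()
print(np.round(d,4),np.round(w,4),np.round(o["tool_pos"],1),np.round(o["tcp_rot"],3),o["contact_force"].round(1),round(o["grip_width"],1),round(o["time"],2))
E
python3 go.py 345 187 450 2.12; python3 go.py 529 -126 450 1.408
```

```text
[-0.271  -0.2411 -0.0456] [-1.400e-03  3.000e-04  7.098e-01] [161.  499.6 404.1] [-3.14 -0.    2.83] [ 0.7 -0.3 -0.6] 91.5 0.1
[-0.5422 -0.4826 -0.0453] [-1.2000e-03  8.0000e-04  1.4218e+00] [161.  499.6 404.1] [-3.14 -0.    2.83] [ 0.7 -0.3 -0.6] 91.5 0.1
```

```bash
python3 -m pendant '[[[-0.271,-0.241,-0.045],[0,0,0.71],0.06],[[-0.271,-0.241,-0.045],[0,0,0.71],0.06],[[-0.271,-0.241,-0.045],[0,0,0.71],0.06],[[-0.271,-0.241,-0.045],[0,0,0.71],0.06],[[-0.271,-0.241,-0.045],[0,0,0.71],0.06],[[-0.271,-0.241,-0.045],[0,0,0.71],0.06],[[-0.271,-0.241,-0.045],[0,0,0.71],0.06],[[-0.271,-0.241,-0.045],[0,0,0.71],0.06],[[-0.271,-0.241,-0.045],[0,0,0.71],0.06],[[-0.271,-0.241,-0.045],[0,0,0.71],0.06]]'; python3 go.py 529 -126 450 1.408
```

```text
time: 0.93
tool_pos: [347.3, 183.4, 450.3]
tcp_rot: [3.141, 0.002, 2.114]
contact_force: [0.1, 0.7, 0.1]
grip_width: 60.1
[-0.3587 -0.0044  0.0011] [0.0019 0.0019 0.7061] [347.3 183.4 450.3] [3.141e+00 2.000e-03 2.114e+00] [0.1 0.7 0.1] 60.1 0.93
```

```bash
python3 -m pendant '[[[-0.359,-0.004,0],[0,0,0.706],0.06],[[-0.359,-0.004,0],[0,0,0.706],0.06],[[-0.359,-0.004,0],[0,0,0.706],0.06],[[-0.359,-0.004,0],[0,0,0.706],0.06],[[-0.359,-0.004,0],[0,0,0.706],0.06],[[-0.359,-0.004,0],[0,0,0.706],0.06],[[-0.359,-0.004,0],[0,0,0.706],0.06],[[-0.359,-0.004,0],[0,0,0.706],0.06],[[-0.359,-0.004,0],[0,0,0.706],0.06],[[-0.359,-0.004,0],[0,0,0.706],0.06]]'; python3 - <<'E'
from h import *
import pickle
c=capture("wrist"); pickle.dump(c,open("w1.pkl","wb")); save(c,"w1.png")
print(ray(c,(320,200))); print(proj(c,[[530,-126,174],[554,20,247],[542,-42,133],[557,-151,75]]))
E
python3 go.py 529 -126 450 1.408
```

```text
time: 1.77
tool_pos: [530.7, -124.9, 448.2]
tcp_rot: [-3.141, 0.001, 1.41]
contact_force: [-0.6, 0.2, -1.9]
grip_width: 60.1
(array([542.71983326, -49.58098882, 429.39906365]), array([-0.05654503, -0.27548246, -0.95971563]))
[[323.33768    203.07364434]
 [323.52437369 -40.3334341 ]
 [321.48067154  98.55365467]
 [349.90445526 195.05976177]]
[-0.0033 -0.0002 -0.0017] [-0.0021 -0.0006  0.0029] [ 529.7 -122.8  448.3] [-3.140e+00 -1.000e-03  1.411e+00] [ 0.2 -0.   0.4] 60.1 1.82
```

View pics/w1.png

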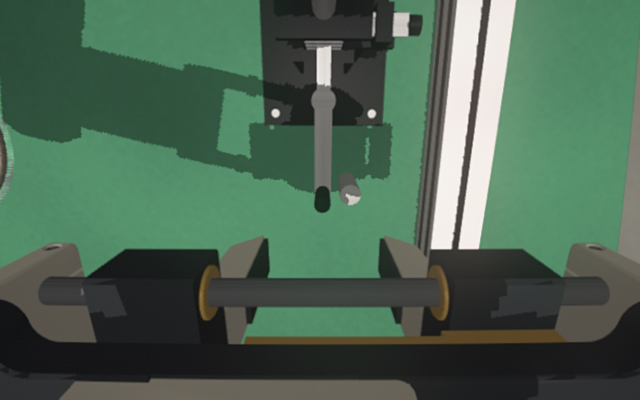

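```bash
python3 -m pendant '[[[0,0,0],[0,0,0],0.06],[[0,0,0],[0,0,0],0.06],[[0,0,0.04],[0,0,0],0.06],[[0,0,0.08],[0,0,0],0.06],[[0,0,0.10],[0,0,0],0.06],[[0,0,0.10],[0,0,0],0.06],[[0,0,0.10],[0,0,0],0.06]]'; python3 go.py 529 -127 314 1.408
```

```text
time: 2.4
tool_pos: [528.8, -120.0, 349.9]
tcp_rot: [-3.14, -0.0, 1.415]
contact_force: [0.1, 0.3, -0.3]
grip_width: 60.0
[-0.0069  0.0014  0.0359] [-0.0012 -0.0005  0.0073] [ 528.8 -120.   349.9] [-3.14  -0.     1.415] [ 0.1  0.3 -0.3] 60.0 2.4
```

```bash
python3 -m pendant '[[[-0.007,0.001,0],[0,0,0.007],0.06],[[-0.007,0.001,0.02],[0,0,0.007],0.06],[[-0.007,0.001,0.036],[0,0,0.007],0.06],[[-0.007,0.001,0.036],[0,0,0.007],0.06],[[-0.007,0.001,0.036],[0,0,0.007],0.06],[[-0.007,0.001,0.036],[0,0,0.007],0.06]]'; python3 go.py 529 -127 314 1.408
python3 - <<'E'
from h import *
c=capture("scene"); save(c,"s2.png"); w=capture("wrist"); 
a=cv2.resize(c["color"][60:260,250:470],(550,500))
b=cv2.resize(w["color"][100:400,100:540],(550,375))
cv2.imwrite("pics/m2.png",np.hstack([a,np.vstack([b,np.zeros((125,550,3),np.uint8)])])[:,:,::-1][:, :800])
cv2.imwrite("pics/w2.png",w["color"][:,:,::-1])
E
```

```text
time: 2.9
tool_pos: [529.4, -128.5, 315.8]
tcp_rot: [3.138, 0.001, 1.407]
contact_force: [-0.6, 0.7, 0.3]
grip_width: 59.9
[ 0.0014 -0.0007  0.0018] [ 0.0034  0.0007 -0.0013] [ 529.4 -128.5  315.8] [3.138e+00 1.000e-03 1.407e+00] [-0.6  0.7  0.3] 59.9 2.9
```

View pics/w2.png

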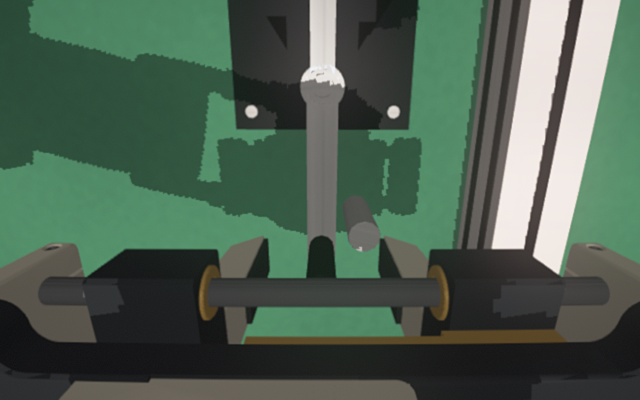

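The post (321, 240–280) stands between the pads, and the loose post is well below the fingertips. Next I grip it.

```bash
python3 -m pendant '[[[0.001,0,0],[0,0,0],0.0],[[0.001,0,0],[0,0,0],0.0],[[0.001,0,0],[0,0,0],0.0],[[0.001,0,0],[0,0,0],0.0],[[0.001,0,0],[0,0,0],0.0],[[0.001,0,0],[0,0,0],0.0],[[0.001,0,0],[0,0,0],0.0]]'; python3 go.py 529 -127 314 1.408
```

```text
time: 3.58
tool_pos: [529.0, -127.2, 313.7]
tcp_rot: [-3.141, -0.0, 1.407]
contact_force: [0.6, -0.3, -0.1]
grip_width: 17.8
[ 0.0002 -0.0001 -0.0003] [-0.0001 -0.0001 -0.0012] [ 529.  -127.2  313.7] [-3.141 -0.     1.407] [ 0.6 -0.3 -0.1] 17.8 3.58
```

```bash
python3 -m pendant '[[[0,0,0],[0,0,0],0.0],[[0,0,0],[0,0,0],0.0],[[0,0,0],[0,0,0],0.0],[[0,0,0],[0,0,0],0.0]]' && python3 -m pendant '[[[0.0004,-0.0085,0],[0,0,0],0.0],[[0.0017,-0.0169,0],[0,0,0],0.0],[[0.0038,-0.0251,0],[0,0,0],0.0],[[0.0067,-0.0331,0],[0,0,0],0.0],[[0.0104,-0.0408,0],[0,0,0],0.0],[[0.0148,-0.048,0],[0,0,0],0.0],[[0.020,-0.0548,0],[0,0,0],0.0],[[0.0258,-0.061,0],[0,0,0],0.0],[[0.0321,-0.0666,0],[0,0,0],0.0],[[0.0339,-0.068,0],[0,0,0],0.0]]' && python3 -m pendant '[[[0,0,0],[0,0,0],0.0],[[0,0,0],[0,0,0],0.0],[[0,0,0],[0,0,0],0.0]]'; python3 -c "
from h import *
save(capture('scene'),'s3.png')"
```

```text
time: 3.92
tool_pos: [529.0, -127.2, 313.7]
tcp_rot: [-3.142, -0.0, 1.407]
contact_force: [-0.7, -0.4, -0.5]
grip_width: 13.4
time: 4.75
tool_pos: [466.9, -81.8, 313.9]
tcp_rot: [3.141, -0.0, 1.407]
contact_force: [2.5, -3.1, -2.5]
grip_width: 13.2
time: 5.0
tool_pos: [467.5, -82.7, 313.8]
tcp_rot: [-3.141, -0.0, 1.407]
contact_force: [-0.3, -2.7, 0.9]
grip_width: 13.0
```

View pics/s3.png

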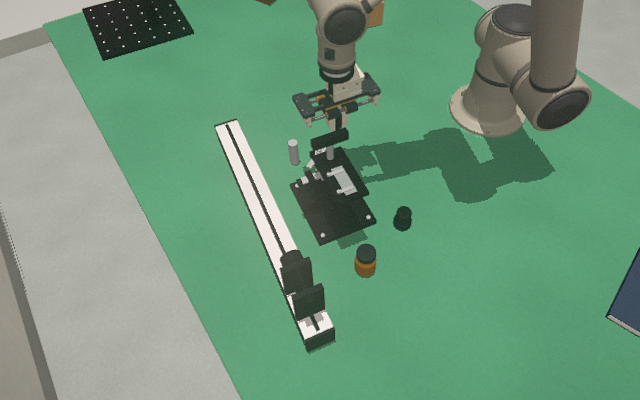

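```bash
python3 -m pendant '[[[0,0,0],[0,0,0],0.05],[[0,0,0],[0,0,0],0.05],[[0,0,0],[0,0,0],0.05],[[0,0,-0.04],[0,0,0],0.06],[[0,0,-0.08],[0,0,0],0.06],[[0,0,-0.12],[0,0,0],0.06],[[0,0,-0.136],[0,0,0],0.06],[[0,0,-0.136],[0,0,0],0.06],[[0,0,-0.136],[0,0,0],0.06]]'; python3 go.py 553 19 450 2.978;python3 go.py 553 19 450 -0.163; python3 -c "
from h import *
print(get_obs()['joint_positions'])"
```

```text
time: 5.8
tool_pos: [467.3, -82.5, 450.0]
tcp_rot: [3.14, 0.0, 1.407]
contact_force: [0.1, -0.3, -0.7]
grip_width: 59.9
[1.141e-01 6.800e-02 1.000e-04] [ 9.0000e-04  9.0000e-04 -1.5709e+00] [467.3 -82.5 450. ] [3.14  0.    1.407] [ 0.1 -0.3 -0.7] 59.9 5.8
[1.141e-01 6.800e-02 1.000e-04] [ 9.0000e-04 -9.0000e-04  1.5701e+00] [467.3 -82.5 450. ] [3.14  0.    1.407] [ 0.1 -0.3 -0.7] 59.9 5.8
[-3.36578401e-01  2.14222134e-01  1.57447718e+00  1.84499621e-04
  1.35177041e+00 -1.72902502e-01]
```

```bash
python3 -m pendant '[[[0.114,0.068,0],[0,0,0.785],0.06],[[0.114,0.068,0],[0,0,0.785],0.06],[[0.114,0.068,0],[0,0,0.785],0.06],[[0.114,0.068,0],[0,0,0.785],0.06],[[0.114,0.068,0],[0,0,0.785],0.06],[[0.114,0.068,0],[0,0,0.785],0.06],[[0.114,0.068,0],[0,0,0.785],0.06],[[0.114,0.068,0],[0,0,0.785],0.06],[[0.114,0.068,0],[0,0,0.785],0.06]]' >/dev/null && python3 -m pendant '[[[0,0,0],[0,0,0.785],0.06],[[0,0,0],[0,0,0.785],0.06],[[0,0,0],[0,0,0.785],0.06],[[0,0,0],[0,0,0.785],0.06],[[0,0,0],[0,0,0.785],0.06],[[0,0,0],[0,0,0.785],0.06],[[0,0,0],[0,0,0.785],0.06],[[0,0,0],[0,0,0.785],0.06],[[0,0,0],[0,0,0.785],0.06],[[0,0,0],[0,0,0.785],0.06]]'; python3 go.py 553 19 450 -0.163; python3 - <<'E'
from h import *
c=capture("wrist"); save(c,"w4.png")
print(proj(c,[[593.2,18.6,247],[590.4,5.1,247],[511.8,17.3,247],[513.6,30.6,247]]))
E
```

```text
time: 7.38
tool_pos: [553.1, 18.6, 449.3]
tcp_rot: [-3.142, 0.001, -0.161]
contact_force: [0.4, -0.6, -0.1]
grip_width: 59.9
[-0.0002 -0.0004 -0.0007] [-0.0001  0.0009  0.002 ] [553.1  18.6 449.3] [-3.142e+00  1.000e-03 -1.610e-01] [ 0.4 -0.6 -0.1] 59.9 7.38
[[311.5274184  172.94695605]
 [334.95905072 173.93215854]
 [334.62753356 292.34159865]
 [314.32857123 292.82745698]]
```

View pics/w4.png

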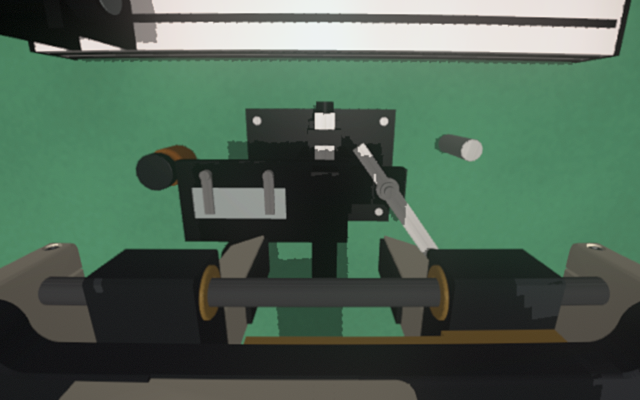

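```bash
python3 -m pendant '[[[0,0,0.03],[0,0,0],0.06],[[0,0,0.055],[0,0,0],0.06],[[0,0,0.055],[0,0,0],0.06],[[0,0,0.055],[0,0,0],0.0],[[0,0,0.055],[0,0,0],0.0],[[0,0,0.055],[0,0,0],0.0],[[0,0,0.055],[0,0,0],0.0],[[0,0,0.055],[0,0,0],0.0],[[0,0,0.055],[0,0,0],0.0],[[0,0,0.055],[0,0,0],0.0]]' && python3 -m pendant '[[[0,0,0],[0,0,0],0.0],[[0,0,0],[0,0,0],0.0],[[0,0,0],[0,0,0],0.0],[[0,0,0],[0,0,0],0.0]]'
```

```text
time: 8.27
tool_pos: [553.2, 18.7, 395.1]
tcp_rot: [-3.141, -0.001, -0.163]
contact_force: [-0.3, 0.7, -0.3]
grip_width: 18.0
time: 8.6
tool_pos: [553.1, 18.4, 395.0]
tcp_rot: [3.141, -0.0, -0.163]
contact_force: [-2.1, -3.7, 4.0]
grip_width: 16.0
```

Gripped at 16 mm. I lift 60 mm first, slowly.

```bash
python3 -m pendant '[[[0,0,-0.006],[0,0,0],0],[[0,0,-0.012],[0,0,0],0],[[0,0,-0.018],[0,0,0],0],[[0,0,-0.024],[0,0,0],0],[[0,0,-0.030],[0,0,0],0],[[0,0,-0.036],[0,0,0],0],[[0,0,-0.042],[0,0,0],0],[[0,0,-0.048],[0,0,0],0],[[0,0,-0.054],[0,0,0],0],[[0,0,-0.057],[0,0,0],0]]' && python3 -m pendant '[[[0,0,0],[0,0,0],0],[[0,0,0],[0,0,0],0],[[0,0,0],[0,0,0],0]]'; python3 - <<'E'
from h import *
c=capture("scene"); cv2.imwrite("pics/s5.png",cv2.resize(c["color"][60:240,240:440],None,fx=3,fy=3,interpolation=cv2.INTER_CUBIC)[:,:,::-1])
E
```

```text
time: 9.43
tool_pos: [553.6, 18.3, 448.8]
tcp_rot: [3.141, 0.004, -0.164]
contact_force: [6.6, -4.2, -24.3]
grip_width: 16.2
time: 9.68
tool_pos: [553.6, 18.3, 449.0]
tcp_rot: [3.141, 0.004, -0.164]
contact_force: [4.1, -2.9, -14.5]
grip_width: 15.9
```

View pics/s5.png

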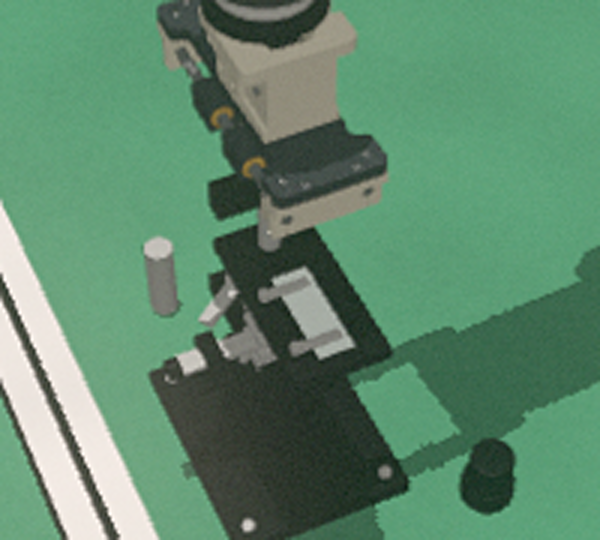

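```bash
python3 - <<'E'
from h import *
import pickle
c=pickle.load(open("c0.pkl","rb"))["scene"]
# plate corners fixture (-35,120): start px and now px
o=np.array([553,19.]);ux=np.array([.9867,-.1623]);uy=np.array([.1623,.9867])
for f in((-35,120),(35,-20)):
    p=o+f[0]*ux+f[1]*uy
    print([ (h,proj(c,[[*p,178+h]]).round(1).tolist()) for h in(0,40,48,54,60)])
E
python3 go.py 553 19 460 -0.163
```

```text
[(0, [[370.4, 192.6]]), (40, [[371.6, 180.9]]), (48, [[371.8, 178.4]]), (54, [[372.0, 176.6]]), (60, [[372.2, 174.7]])]
[(0, [[312.7, 156.7]]), (40, [[311.9, 144.5]]), (48, [[311.7, 142.0]]), (54, [[311.6, 140.1]]), (60, [[311.4, 138.1]])]
[-0.0007 -0.0006 -0.011 ] [ 0.0007  0.0039 -0.0006] [553.6  18.3 449. ] [ 3.141  0.004 -0.164] [  4.1  -4.6 -13.6] 16.0 9.73
```

```bash
python3 -m pendant '[[[0,0,-0.004],[0,0,0],0],[[0,0,-0.008],[0,0,0],0],[[0,0,-0.011],[0,0,0],0],[[0,0,-0.014],[0,0,0],0],[[0,0,-0.0155],[0,0,0],0],[[0,0,-0.0155],[0,0,0],0],[[0,0,-0.0155],[0,0,0],0]]' && python3 -m pendant '[[[0,0,0.002],[0,0,0],0],[[0,0,0.004],[0,0,0],0],[[0,0,0.005],[0,0,0],0],[[0,0,0.005],[0,0,0],0]]' && python3 -m pendant '[[[0,0,0.002],[0,0,0],0],[[0,0,0.003],[0,0,0],0],[[0,0,0.003],[0,0,0],0]]'
```

```text
time: 10.32
tool_pos: [553.7, 18.3, 464.0]
tcp_rot: [3.141, 0.004, -0.164]
contact_force: [6.4, -4.6, -19.7]
grip_width: 15.9
time: 10.65
tool_pos: [553.1, 18.4, 461.7]
tcp_rot: [3.141, 0.001, -0.163]
contact_force: [1.8, -5.3, -7.5]
grip_width: 15.8
time: 10.9
tool_pos: [553.1, 18.4, 459.1]
tcp_rot: [3.141, 0.0, -0.164]
contact_force: [1.4, -4.4, -6.6]
grip_width: 16.1
```

```bash
python3 -m pendant '[[[0,0,0.001],[0,0,0],0],[[0,0,0.003],[0,0,0],0],[[0,0,0.003],[0,0,0],0],[[0,0,0.003],[0,0,0],0]]' && python3 -m pendant '[[[0,0,0],[0,0,0],0.06],[[0,0,0],[0,0,0],0.06],[[0,0,0],[0,0,0],0.06],[[0,0,0],[0,0,0],0.06],[[0,0,0],[0,0,0],0.06],[[0,0,0],[0,0,0],0.06]]'; python3 - <<'E'
from h import *
c=capture("scene"); cv2.imwrite("pics/s6.png",cv2.resize(c["color"][60:240,240:440],None,fx=3,fy=3,interpolation=cv2.INTER_CUBIC)[:,:,::-1])
E
```

```text
time: 11.23
tool_pos: [552.6, 18.5, 458.6]
tcp_rot: [3.141, -0.003, -0.163]
contact_force: [-2.8, -5.2, 7.0]
grip_width: 16.0
time: 11.73
tool_pos: [553.2, 18.8, 456.1]
tcp_rot: [-3.141, 0.0, -0.163]
contact_force: [-0.4, -0.5, 0.8]
grip_width: 51.0
```

View pics/s6.png

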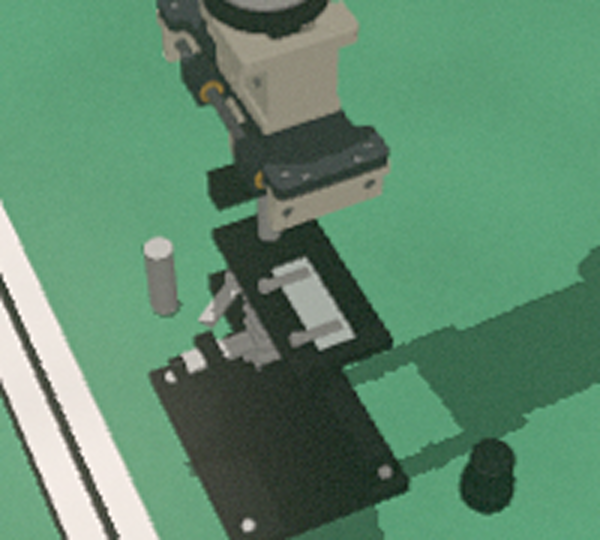

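```bash
python3 -m pendant '[[[0,0,-0.03],[0,0,0],0.06],[[0,0,-0.06],[0,0,0],0.06],[[0,0,-0.06],[0,0,0],0.06],[[0,0,-0.06],[0,0,-0.1],0.06],[[0,0,-0.06],[0,0,-0.6],0.06],[[0,0,-0.06],[0,0,-0.6],0.06],[[0,0,-0.06],[0,0,-0.6],0.06],[[0,0,-0.06],[0,0,-0.6],0.06],[[0,0,-0.06],[0,0,-0.6],0.06]]'; python3 go.py 467.4 -82.6 515 1.407
```

```text
time: 12.53
tool_pos: [553.2, 18.7, 516.1]
tcp_rot: [-3.141, -0.0, 0.441]
contact_force: [0.9, 0.4, -0.2]
grip_width: 60.0
[-0.1208  0.055   0.0011] [-1.000e-04 -2.000e-04 -9.657e-01] [553.2  18.7 516.1] [-3.141 -0.     0.441] [ 0.9  0.4 -0.2] 60.0 12.53
```

```bash
python3 -m pendant '[[[-0.121,0.055,0],[0,0,-0.966],0.06],[[-0.121,0.055,0],[0,0,-0.966],0.06],[[-0.121,0.055,0],[0,0,-0.966],0.06],[[-0.121,0.055,0],[0,0,-0.966],0.06],[[-0.121,0.055,0],[0,0,-0.966],0.06],[[-0.121,0.055,0],[0,0,-0.966],0.06],[[-0.121,0.055,0],[0,0,-0.966],0.06],[[-0.121,0.055,0],[0,0,-0.966],0.06],[[-0.121,0.055,0],[0,0,-0.966],0.06],[[-0.121,0.055,0],[0,0,-0.966],0.06]]' >/dev/null; python3 -m pendant '[[[0,0,0.04],[0,0,0],0.06],[[0,0,0.08],[0,0,0],0.06],[[0,0,0.10],[0,0,0],0.06],[[0,0,0.10],[0,0,0],0.06],[[0,0,0.10],[0,0,0],0.06]]';  python3 go.py 467.4 -82.6 314 1.407; python3 -c "
from h import *
c=capture('wrist');save(c,'w7.png');print(proj(c,[[467.4,-82.6,174]]))"
```

```text
time: 13.78
tool_pos: [467.0, -82.3, 416.1]
tcp_rot: [-3.14, -0.0, 1.399]
contact_force: [0.0, -0.0, 0.3]
grip_width: 60.1
[-0.0002  0.0006  0.1021] [-0.0014 -0.0004 -0.0076] [467.  -82.3 416.1] [-3.14  -0.     1.399] [ 0.  -0.   0.3] 60.1 13.78
[[324.93317776 214.65644938]]
```

View pics/w7.png

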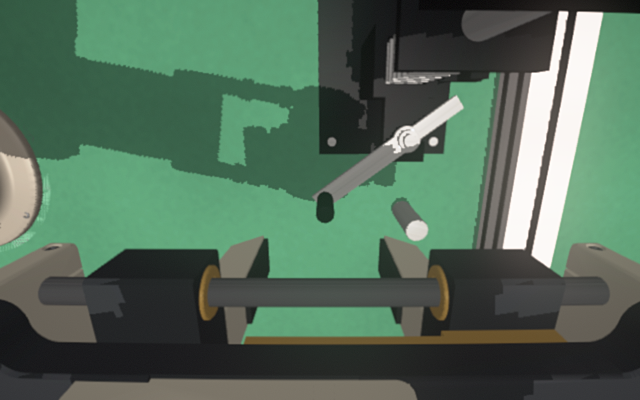

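```bash
python3 -m pendant '[[[0,0,0.04],[0,0,-0.008],0.06],[[0,0,0.08],[0,0,-0.008],0.06],[[0,0,0.102],[0,0,-0.008],0.06],[[0,0,0.102],[0,0,-0.008],0.03],[[0,0,0.102],[0,0,-0.008],0],[[0,0,0.102],[0,0,-0.008],0],[[0,0,0.102],[0,0,-0.008],0],[[0,0,0.102],[0,0,-0.008],0],[[0,0,0.102],[0,0,-0.008],0],[[0,0,0.102],[0,0,-0.008],0]]'; python3 -m pendant '[[[0,0,0],[0,0,0],0],[[0,0,0],[0,0,0],0],[[0,0,0],[0,0,0],0],[[0,0,0],[0,0,0],0],[[0,0,0],[0,0,0],0]]'
```

```text
time: 14.67
tool_pos: [466.9, -82.4, 315.0]
tcp_rot: [3.14, 0.0, 1.411]
contact_force: [-0.1, -0.5, 0.4]
grip_width: 18.0
time: 15.08
tool_pos: [467.1, -82.3, 314.7]
tcp_rot: [3.14, -0.0, 1.411]
contact_force: [2.2, 2.3, 4.4]
grip_width: 13.2
```

```bash
python3 -m pendant '[[[-0.0069,0.006,0],[0,0,0],0],[[-0.0127,0.0122,0],[0,0,0],0],[[-0.0179,0.019,0],[0,0,0],0],[[-0.0223,0.0262,0],[0,0,0],0],[[-0.026,0.0339,0],[0,0,0],0],[[-0.0289,0.0419,0],[0,0,0],0],[[-0.031,0.0501,0],[0,0,0],0],[[-0.0323,0.0585,0],[0,0,0],0],[[-0.0327,0.064,0],[0,0,0],0],[[-0.0327,0.067,0],[0,0,0],0]]'; python3 -m pendant '[[[0,0,0],[0,0,0],0],[[0,0,0],[0,0,0],0],[[0,0,0],[0,0,0],0]]';python3 -m pendant '[[[0,0.002,0],[0,0,0],0],[[0,0.002,0],[0,0,0],0],[[0,0.002,0],[0,0,0],0]]'
```

```text
time: 15.92
tool_pos: [527.5, -126.5, 314.3]
tcp_rot: [-3.14, 0.002, 1.411]
contact_force: [-4.8, -3.7, 7.3]
grip_width: 13.7
time: 16.17
tool_pos: [527.4, -126.4, 314.4]
tcp_rot: [-3.141, 0.003, 1.411]
contact_force: [-4.1, -4.8, 5.8]
grip_width: 13.4
time: 16.42
tool_pos: [529.2, -126.6, 314.4]
tcp_rot: [-3.14, 0.003, 1.411]
contact_force: [-2.9, -4.2, 5.6]
grip_width: 13.7
```

```bash
python3 -m pendant '[[[0,0.002,0],[0,0,0],0],[[0,0.002,0],[0,0,0],0],[[0,0.002,0],[0,0,0],0]]';python3 -m pendant '[[[0,0.002,0],[0,0,0],0],[[0,0.002,0],[0,0,0],0],[[0,0.002,0],[0,0,0],0]]'
```

```text
time: 16.67
tool_pos: [530.3, -126.8, 314.3]
tcp_rot: [-3.137, 0.002, 1.411]
contact_force: [-9.0, -3.5, 9.0]
grip_width: 13.7
time: 16.92
tool_pos: [531.2, -127.0, 314.1]
tcp_rot: [-3.133, 0.002, 1.411]
contact_force: [-15.1, -3.5, 13.2]
grip_width: 13.7
```

```bash
python3 -m pendant '[[[0,0,0],[0,0,0],0.06],[[0,0,0],[0,0,0],0.06],[[0,0,0],[0,0,0],0.06],[[0,0,0],[0,0,0],0.06],[[0,0,-0.04],[0,0,0],0.06],[[0,0,-0.08],[0,0,0],0.06],[[0,0,-0.12],[0,0,0],0.06],[[0,0,-0.136],[0,0,0],0.06],[[0,0,-0.136],[0,0,0],0.06],[[0,0,-0.136],[0,0,0],0.06]]'; python3 - <<'E'
from h import *
c=capture("wrist"); save(c,"w8.png"); print(proj(c,[[529,-126,174],[542,-42,133]]))
save(capture("top"),"t8.png")
E
```

```text
time: 17.75
tool_pos: [533.7, -126.1, 450.6]
tcp_rot: [3.14, 0.0, 1.411]
contact_force: [-0.1, 0.0, -0.8]
grip_width: 60.2
[[317.7829674  201.77399588]
 [317.35233211  97.99558933]]
```

View pics/w8.png

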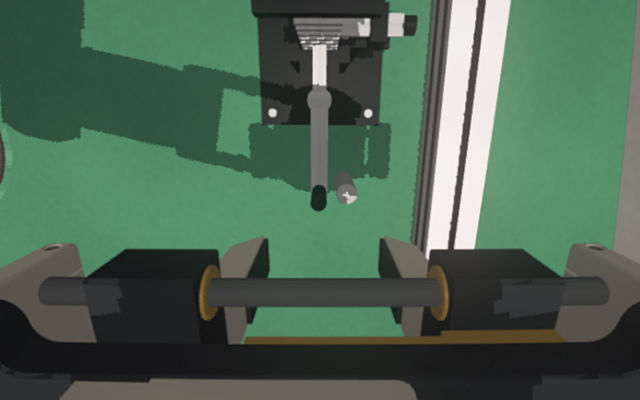

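```bash
python3 -c "
from plant import *
print(get_obs()['contact_force'],get_obs()['dq'].round(3)); print(close_job())"
```

```text
[-0.02773346 -0.00944975 -1.0745918 ] [-0.002  0.012  0.007  0.     0.001  0.001]
the job is handed in; nothing more can be done
None
```

The job is handed in, at about 18 s of the 72 s allowed. As far as my checks show, the stage rests on its fourth click and the lock bar is back home. `close_job` gave no verdict.

- **Lock opened:** I swung the bar by its post to about 0.91 rad while the column was still down.
- **Lift:** I raised the stage to about 69 mm, then lowered it while still gripped. The ratchet took the load at about 63.6 mm, which matches the fourth click at 63.5 mm. The scene picture agreed to within a few mm, at about 65 mm. I then let go with the lock still open.
- **Lock closed:** I swung the bar back until it pushed against its stop (about 15 N). In the last wrist picture the post and pivot stand about 1 px apart sideways, the same as at the start. I read that as home.
- **Robot at the end:** The gripper is open and well clear above the post, with no contact force beyond sensor noise (about 1 N).
- **Loose objects:** The loose post looks unmoved in the last wrist picture, and the gripper stayed well above it. The jar and lens barrel are not in that picture. The arm never went near them, but I did not measure any of the three again.

None of the checks failed. The scene and top cameras disagreed by about 4 mm in y on the same points. I worked from the top camera and checked up close with the wrist camera.

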